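# Press the sprung-lid snack tin under the leaf-spring guide

### The arm

A 7-joint arm with a two-finger parallel gripper is mounted at the origin on the work surface. World frame = base frame: x ahead of the robot, y to its left, z up, the work surface at z = 0. Lengths are in m, angles in rad, forces in N, time in s.
With the tool pointing down it reaches from about 0.4 to 0.85 m from the base axis. Payload 4.4 kg.
Tool frame: the origin (TCP) lies midway between the tips of the shut fingers; the grasp point (between the pads) lies 19 mm behind it (env.grip_depth is the distance from the TCP to the grasp point, in m); z points along the fingers, y is the direction in which the jaws open and shut (so a half turn about z gives the same grasp; the last joint's range is limited). The gripper opens to 94 mm and grips with 3 to 60 N. Pads are 16 mm wide; open, the fingers measure 119 mm over their backs; the gripper's body (75 mm by 177 mm) begins 78 mm behind the grasp point.
Start: joints at [1.252, 0.628, 0.038, 1.517, -0.027, 0.996, -0.02], TCP at [0.163, -0.629, 0.205] pointing down, gripper open.
Joint ranges: [-3.06, 3.06], [-0.37, 2.12], [-1.25, 1.32], [0.18, 2.47], [-1.1, 4.24], [0.23, 1.98], [-2.94, 2.94]. Speed limits (rad/s): [2.57, 2.57, 3.14, 3.14, 3.14, 3.14, 3.14].

### API

Orientations are given as a unit quaternion [w, x, y, z].
In Python, from rig import env gives the robot as it stands. The module is installed in compiled form; this text tells all that it offers.
- The arm moves only by the tool step_arm, never from a script. Its arguments are lists of equal length, an entry for each row: "offset": the shift along the tool's x, y, z in cm, a list of three; "spin": the turn about the tool's z in degrees. In form: {"offset": [[x, y, z], ...], "spin": [spin, ...]}. A call has 1 to 5 rows; each row shifts and turns the pose as measured when the row begins, along the tool's axes as they then stand; what a row does not reach is not made up. A row lasts 1/12 s, in which the tool goes at most 41.7 mm and 7.16 degrees, less where a joint would pass 70% of its speed; a pose out of reach is approached as far as the arm can. A call with a gripper value outside its range is refused whole. "jaw" is the closure, from 0 (fully open) to 1 (shut), set as the call begins (left out, the last holds). The fingers move at their own pace and stop on an object; "newtons" is the grip in N (left out, the last holds). Time passes only in rows, so rows that do not move let the fingers close. It gives the time, the measured TCP pose, the force and the opening at its end, in the units of the state.
- env.observe(): the state, without advancing time (a new reading comes with each control period).
- env.read_camera(name): name is "side" or "top" or "wrist"; returns (picture, depth): 400x640x3 uint8, red, green, blue; 400x640 float32, m along the optical axis (not along the pixel's ray), 0 where there is no reading.
- env.get_calibration(name): a dict with "K" (3x3 intrinsics, pixels), "rvec" (rotation vector, rad) and "tvec" (3), from world to camera coordinates, as OpenCV has them. Camera axes: x right, y down, z forward; pixel columns grow to the right and rows downward; lengths in m; the calibration is good to about 2 mm. The wrist camera is an equidistant fisheye: a pixel r from the principal point sees the ray r / f radians off the axis. A picture is of the moment at which its call begins: read the wrist's pose just before it. get_calibration takes no time and is no camera call; for the wrist camera it gives the pose at the moment of the call.
- env.hand_in(): hands the job in, once; it reports no verdict.
The state is a dict: "t": time; "joint_pos": joint angles; "qd": joint speeds; "joint_torque": joint torques, N m; "position": TCP position; "tcp_rot": TCP orientation; "force": force on the tool from outside, world axes, zero at the start; "moment": the same for the moment, N m; "grip_width": finger opening in m.
Only numpy, scipy, OpenCV 4.12 (cv2) and the standard library are available. Lean on these libraries where they do the work, as an engineer would, in place of code of your own. Each camera call takes 0.05 s, during which the arm holds its last target.

### The job

Shut the flat rectangular tin that stands in the metal guide: with the fingertips press hard down on the low thumb ledge of its springy lid and, keeping it pressed, push the tin along the guide so that it passes under the crossbar and the leaf spring, until its front is up against the end stop; then let go, so that the leaf spring alone keeps the lid down. Do not lift or tip the tin, and leave everything else standing where it is.

Things in the scene. Friction and masses are not known exactly. Their poses are not given: they have to be found in the camera images.
- guide: Fixed metal closing guide, 305 x 136 mm, on the table. Frame: origin on the table top under the middle of the crossbar's entry face; x is the slide direction (open entry to end stop), y across, z up. Floor plate from x = -245 to +60 mm, top 8 mm above the table; side rails 105 mm apart, 22 mm high. Before the crossbar the lane is open from above.
- crossbar (a point): Middle of the lower entry edge of the guide's rigid crossbar, 59 mm above the table (guide x = 0). The bar is 14 mm along the slide, 134 mm across, its top 72 mm above the table; the caps of its two posts reach 75 mm.
- end_stop (a point): Middle of the end stop's face, which the tin's front meets: guide x = +45 mm, 22 mm above the table. The stop is 110 mm across and 37 mm high.
- leaf_spring: Steel leaf spring in two strips, 80 mm across, fixed on the far side of the crossbar and sloping down along the slide direction; its rolled tip is at guide x = +34 mm and, when free, 55 mm above the table. It only bends upward, about 3 N per mm at the tip. Origin at its root.
- tin: Flat rectangular metal tin, 150 mm long (its x, along the guide) x 100 mm wide, body 30 mm high, about 0.4 kg, standing loose between the guide's rails before the crossbar. Origin at the centre of its underside; its x points along the slide direction within 2 degrees. Home against the end stop its origin is at guide x = -30 mm, y = 0 within 3 mm.
- tin_lid (a joint): How far the tin's sprung steel lid is pressed down: 0 = up, 0.010 m = down on its stop. It moves straight down and springs back: 2 N to start, 7 N at 5 mm, 12 N at 10 mm. The front half (tin x +6 to +74 mm) is a raised block, flat top 64 mm above the table when up: too high for the crossbar until pressed down over 5 mm. The rear part is the low thumb ledge.
- ledge (a point): Middle of the top of the lid's thumb ledge, a flat 80 mm (along the slide) x 96 mm (across) with thin cross ribs, 54 mm above the table with the lid up; moves with the lid. 40 mm ahead of it along the slide direction is the upright rear face of the raised block, a step 10 mm high across the full width, to push against. With the tin home the step is 24 mm short of the crossbar.
- measure_cup: Bystander: open aluminium measuring cup, 68 mm across, 45 mm high, loose beside the guide. Origin at the centre of its underside.
- shaker: Bystander: glass shaker with steel cap, 44 mm across, 85 mm high, loose beside the guide. Origin under its centre.
- weight: Bystander: brass knobbed weight, 42 mm across, 50 mm high, loose beside the guide. Origin under its centre.
- jar: Bystander: amber glass jar, 68 mm across, 100 mm high. Origin under its centre.
- clay_bowl: Bystander: open clay bowl, 100 mm across, 40 mm high. Origin under its centre.
- spoon: Bystander: wooden spoon lying on the table. Origin under its middle.
- round_tin: Bystander: closed round tin, 80 mm across, 45 mm high. Origin under its centre.

How it is judged:
By the outcome, as a careful person would: the job done as asked, in the order asked, and still so for the second after the job is handed in, with the robot touching nothing.
It also fails if it takes over 40 s, if anything falls off the work surface, if the arm or the gripper's body presses on something with over 40 N, if the wrist force passes 120 N, or if a joint passes its speed limit or range.

## Working session

There is one attempt and no reset: what is moved stays moved. The work goes in short steps, Python scripts to look and compute and a tool call to move; the robot and the scene stay as the last step left them, time stands still between calls to the robot, and variables do not carry over. Pictures are saved under pics/ and viewed, and the job is handed in when it is done.

Besides the shell and the picture viewer there is one more tool, called in YAML: its name, and indented under it one key for each argument. step_arm: Moves the arm, as the interface text tells. Its arguments: {"type":"object","properties":{"offset":{"type":"array","items":{"type":"array","items":{"type":"number"}}},"spin":{"type":"array","items":{"type":"number"}},"jaw":{"type":"number"},"newtons":{"type":"number"}},"required":["offset","spin"]}

```bash
mkdir -p pics; cat > h.py <<'E'
import numpy as np,cv2
from rig import env
def cal(n):
    c=env.get_calibration(n);R=cv2.Rodrigues(np.array(c["rvec"],float))[0];return np.array(c["K"]),R,np.array(c["tvec"],float).ravel()
def pts(n,d):
    K,R,t=cal(n);v,u=np.mgrid[0:d.shape[0],0:d.shape[1]]
    p=np.stack([(u-K[0,2])/K[0,0]*d,(v-K[1,2])/K[1,1]*d,d],-1)
    return (p-t)@R
E
python3 - <<'E'
from h import *
for n in("top","side"):
    p,d=env.read_camera(n);cv2.imwrite(f"pics/{n}0.png",p[:,:,::-1]);np.savez(f"{n}0.npz",p=p,d=d)
    K,R,t=cal(n);print(n,-R.T@t,R[2],K[0,0])
s=env.observe();print(s["t"],s["position"],s["tcp_rot"],s["force"],s["grip_width"])
E
```

```text
top [0.31292455 0.01722604 1.33268644] [ 0.20889248  0.02750998 -0.9775516 ] 473.50917956343886
side [0.29907617 0.96081221 1.18326552] [ 0.17180057 -0.63905872 -0.74972563] 499.26115696489205
0.1 [ 0.16241552 -0.62876566  0.20467696] [-8.26401594e-04  9.92025571e-01  1.26033990e-01 -1.26616943e-04] [-0.53612245  0.4865444  -0.21482414] 0.09377031152091017
```

View pics/top0.png

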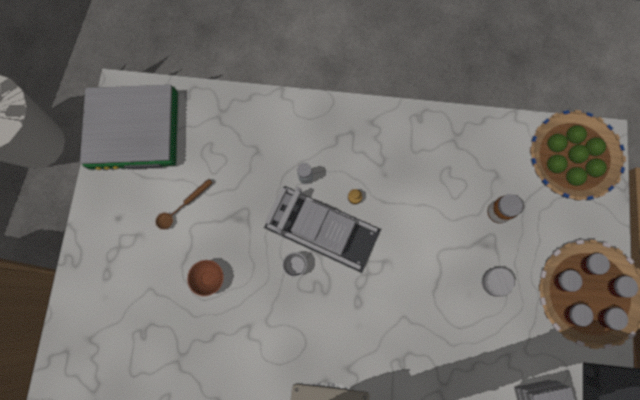

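View pics/side0.png

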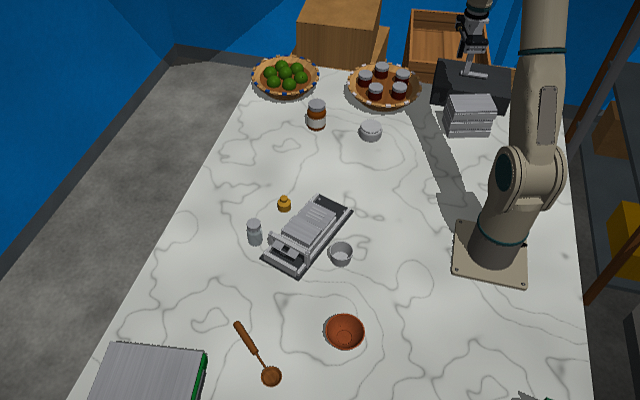

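The top picture shows the guide around (325,230). Its crossbar end is near (285,205) and its open entry near (370,250). The cup is at (297,263), the shaker at (305,172) and the weight at (356,196). Next I'll measure from depth.

```bash
python3 - <<'E'
from h import *
for n,(x0,x1,y0,y1) in(("top",(250,400,160,290)),("side",(235,375,175,290))):
    z=np.load(n+"0.npz");P=pts(n,z["d"]);
    np.save(n+"P.npy",P)
    crop=z["p"][y0:y1,x0:x1,::-1];cv2.imwrite(f"pics/{n}crop.png",cv2.resize(crop,None,fx=5,fy=4.6,interpolation=cv2.INTER_CUBIC))
    zz=P[y0:y1,x0:x1,2];h=np.clip(zz/0.1*255,0,255).astype(np.uint8)
    cv2.imwrite(f"pics/{n}h.png",cv2.resize(cv2.applyColorMap(h,cv2.COLORMAP_JET),None,fx=5,fy=4.6,interpolation=cv2.INTER_NEAREST))
P=np.load("topP.npy")
for uv in[(380,240),(285,205),(297,263),(305,172),(356,196),(343,240),(310,222),(360,262),(100,350),(200,330),(450,350)]:print(uv,P[uv[1],uv[0]].round(4))
E
```

```text
(380, 240) [ 0.5092 -0.0947  0.0033]
(285, 205) [0.5802 0.1847 0.0069]
(297, 263) [0.4195 0.1301 0.0084]
(305, 172) [0.6627 0.1324 0.0823]
(356, 196) [ 0.6177 -0.0139  0.051 ]
(343, 240) [0.4908 0.0095 0.0557]
(310, 222) [0.5291 0.1038 0.0635]
(360, 262) [ 0.4409 -0.0441  0.0098]
(100, 350) [ 1.301e-01  6.326e-01 -5.000e-04]
(200, 330) [0.2112 0.3714 0.0009]
(450, 350) [ 0.2322 -0.3088 -0.0023]
```

View pics/topcrop.png

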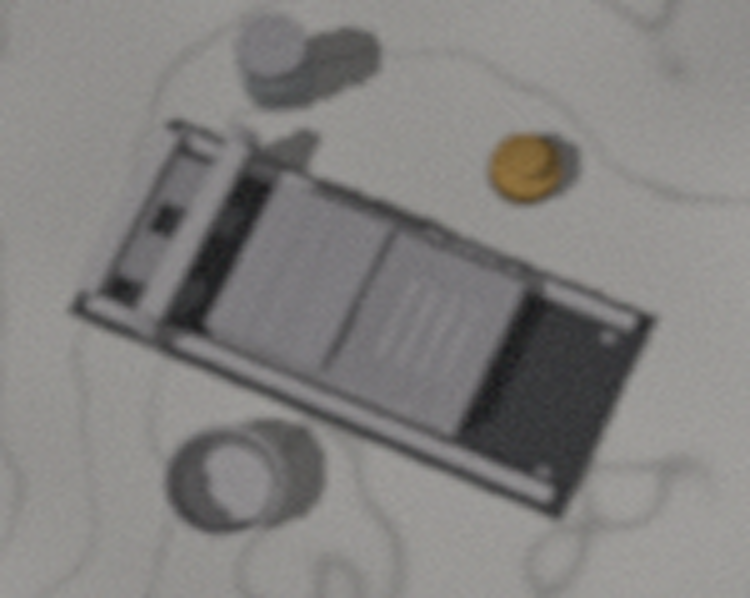

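View pics/toph.png

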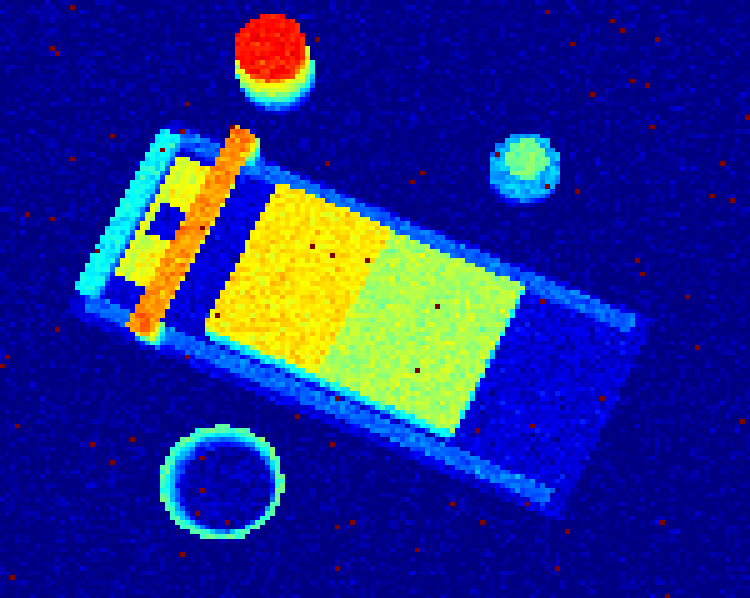

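View pics/sidecrop.png

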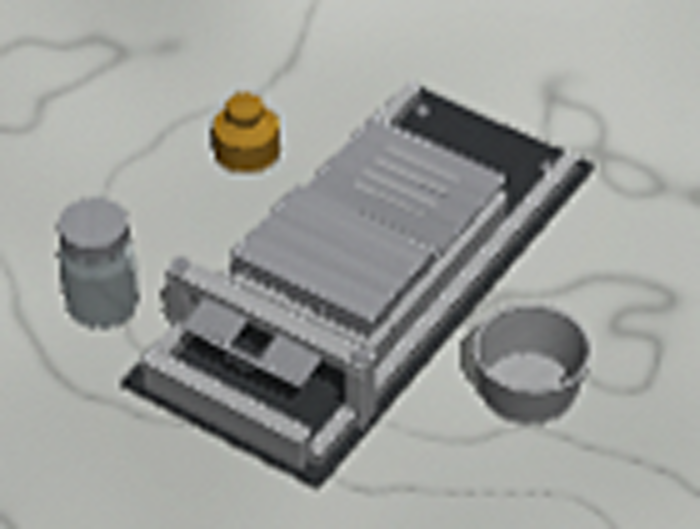

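View pics/sideh.png

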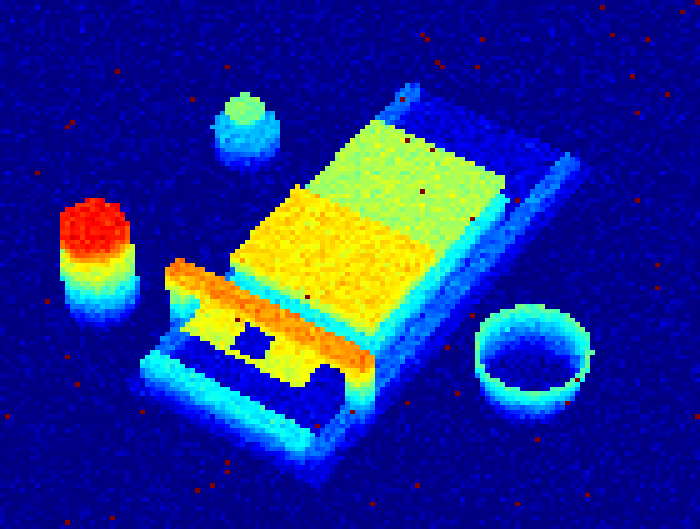

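The crops show the tin in the middle of the lane: the raised block is on the crossbar side and the ribbed ledge on the entry side, with nothing occluding either. I'll fit rectangles to the height masks from both cameras.

```bash
python3 - <<'E'
from h import *
for n in("top","side"):
    P=np.load(n+"P.npy");X=P.reshape(-1,3)
    roi=(X[:,0]>.35)&(X[:,0]<.7)&(X[:,1]>-.15)&(X[:,1]<.25)
    X=X[roi]
    # rough dir
    m=(X[:,2]>.048)&(X[:,2]<.069)
    c0=np.array([.51,.06]);m&=np.hypot(*(X[:,:2]-c0).T)<.105
    lid=X[m]
    img=np.zeros((700,700),np.uint8)
    def rect(pts):
        r=pts[:,:2]
        return cv2.minAreaRect(r.astype(np.float32)*1000)
    def side_fit(ptsm):
        g=((ptsm[:,:2]-[.35,-.15])*1000/2).astype(int);im=np.zeros((200,220),np.uint8);im[g[:,0].clip(0,199),g[:,1].clip(0,219)]=255
        im=cv2.morphologyEx(im,cv2.MORPH_CLOSE,np.ones((5,5)));im=cv2.morphologyEx(im,cv2.MORPH_OPEN,np.ones((5,5)))
        cs=max(cv2.findContours(im,0,1)[0],key=cv2.contourArea)
        (a,b),s,ang=cv2.minAreaRect(cs);bx=cv2.boxPoints(((a,b),s,ang))
        return np.array([b,a])*2/1000+[.35,-.15],np.array(s)*2,(bx[:,::-1]*2/1000+[.35,-.15]).round(3).tolist()
    led=X[(X[:,2]>.049)&(X[:,2]<.0585)&(np.hypot(*(X[:,:2]-[.495,.02]).T)<.09)]
    blk=X[(X[:,2]>.060)&(X[:,2]<.068)&(np.hypot(*(X[:,:2]-[.53,.1]).T)<.075)]
    bar=X[(X[:,2]>.068)&(X[:,2]<.079)&(X[:,1]>.12)&(X[:,0]<.64)]
    stop=X[(X[:,2]>.032)&(X[:,2]<.041)&(X[:,1]>.18)&(X[:,0]>.46)]
    for nm,q in(("ledge",led),("block",blk),("bar",bar),("stop",stop)):
        print(n,nm,len(q),np.median(q[:,2]).round(4),*side_fit(q))
    gl=X[(X[:,2]>.015)&(X[:,2]<.026)]
E
```

```text
top ledge 963 0.0544 [0.51198114 0.03594156] [81.90834045 97.99528503] [[0.546, -0.018], [0.453, 0.012], [0.478, 0.09], [0.571, 0.06]]
top block 801 0.0645 [0.53410001 0.1043    ] [71.46746063 96.13323212] [[0.568, 0.055], [0.477, 0.086], [0.5, 0.153], [0.591, 0.123]]
top bar 272 0.0725 [0.55410001 0.16629999] [ 14.54647541 132.81565857] [[0.615, 0.138], [0.489, 0.18], [0.493, 0.194], [0.619, 0.152]]
top stop 157 0.0376 [0.54009999 0.21730002] [12.64910889 47.43416595] [[0.561, 0.204], [0.516, 0.219], [0.52, 0.231], [0.565, 0.216]]
side ledge 588 0.0546 [0.50936655 0.03057297] [74.68805695 96.52179718] [[0.544, -0.019], [0.452, 0.009], [0.474, 0.081], [0.567, 0.052]]
side block 606 0.0646 [0.53409731 0.10481625] [72.49217224 99.40103149] [[0.571, 0.056], [0.476, 0.085], [0.497, 0.154], [0.592, 0.125]]
side bar 243 0.0723 [0.5543857  0.16612494] [ 19.94594765 132.21621704] [[0.614, 0.135], [0.489, 0.178], [0.495, 0.197], [0.62, 0.154]]
side stop 179 0.0364 [0.56689999 0.20669995] [ 15.81138611 108.78234863] [[0.616, 0.182], [0.513, 0.216], [0.518, 0.231], [0.621, 0.197]]
```

```bash
python3 - <<'E'
from h import *
s=env.observe();A=np.array(s["position"][:2]);B=np.array([.518,.055]);u=(B-A)/np.linalg.norm(B-A)
for n in("top","side"):
    X=np.load(n+"P.npy").reshape(-1,3);r=X[:,:2]-A;a=r@u;l=abs(r@[-u[1],u[0]])
    m=(a>0.12)&(a<.85)&(l<.15)&(X[:,2]<.5)
    h=X[m];am=a[m]
    for k in np.arange(.1,.85,.1):
        q=h[(am>=k)&(am<k+.1),2]; print(n,k.round(1),len(q),np.percentile(q,99.5).round(3) if len(q) else 0)
def axes(q):
    from scipy.spatial.transform import Rotation as R
    return R.from_quat([q[1],q[2],q[3],q[0]]).as_matrix()
M=axes(s["tcp_rot"]);print(M.round(3));print(M.T@np.append(B-A,0)*100)
E
```

```text
top 0.1 3650 0.114
top 0.2 4199 0.048
top 0.3 4245 0.049
top 0.4 3988 0.007
top 0.5 3886 0.007
top 0.6 3784 0.025
top 0.7 3791 0.067
top 0.8 1837 0.07
side 0.1 1491 0.117
side 0.2 1597 0.048
side 0.3 1941 0.05
side 0.4 1922 0.008
side 0.5 2134 0.008
side 0.6 2061 0.026
side 0.7 2355 0.067
side 0.8 1454 0.07
[[ 0.968  0.25  -0.   ]
 [ 0.25  -0.968  0.002]
 [-0.    -0.002 -1.   ]]
[ 51.52689873 -57.31254535   0.09358952]
```

step_arm:
  offset:
    - [2.6,-2.85,0]
    - [2.6,-2.85,0]
    - [2.6,-2.85,0]
    - [2.6,-2.85,0]
    - [2.6,-2.85,0]
  spin: [0,0,0,0,0]
  jaw: 1
  newtons: 20

```text
t: 0.52
position: [0.2475, -0.4599, 0.2005]
tcp_rot: [0.0, 0.993, 0.118, -0.003]
force: [2.1, 0.1, -0.6]
grip_width: 0.0637
```

step_arm:
  offset:
    - [2.6,-2.85,0]
    - [2.6,-2.85,0]
    - [2.6,-2.85,0]
    - [2.6,-2.85,0]
    - [2.6,-2.85,0]
  spin: [0,0,0,0,0]

```text
t: 0.93
position: [0.3421, -0.2813, 0.1989]
tcp_rot: [-0.001, 0.993, 0.117, -0.004]
force: [0.7, 0.6, 0.0]
grip_width: 0.031
```

step_arm:
  offset:
    - [2.6,-2.85,0]
    - [2.6,-2.85,0]
    - [2.6,-2.85,0]
    - [2.6,-2.85,0]
    - [2.6,-2.85,0]
  spin: [0,0,0,0,0]

```text
t: 1.35
position: [0.4372, -0.1031, 0.198]
tcp_rot: [-0.001, 0.993, 0.116, -0.004]
force: [-0.0, 0.1, 0.2]
grip_width: 0.0009
```

step_arm:
  offset:
    - [0,0,0]
    - [0,0,0]
    - [0,0,0]
    - [0,0,0]
    - [0,0,0]
  spin: [-7,-7,-7,-7,-7]

```text
t: 1.77
position: [0.4425, -0.0876, 0.1972]
tcp_rot: [-0.004, 0.908, 0.418, -0.002]
force: [-1.1, -1.0, -0.4]
grip_width: 0.0007
```

step_arm:
  offset:
    - [0,0,0]
    - [0,0,0]
    - [0,0,0]
  spin: [-7,-7,-7]

```text
t: 2.02
position: [0.4418, -0.0869, 0.1966]
tcp_rot: [-0.005, 0.815, 0.58, -0.002]
force: [-1.2, 0.3, -0.1]
grip_width: 0.0004
```

```bash
cat >> h.py <<'E'
from scipy.spatial.transform import Rotation as Ro
U=np.array([.312,.950]);TIN=np.array([.5216,.0665])
def st(target=None):
    s=env.observe();q=s["tcp_rot"];M=Ro.from_quat([q[1],q[2],q[3],q[0]]).as_matrix();p=np.array(s["position"])
    print("t",s["t"],"p",p.round(4),"xang",np.degrees(np.arctan2(M[1,0],M[0,0])).round(2),"zax",M[:,2].round(4),"F",np.round(s["force"],1),"w",round(s["grip_width"],4))
    if target is not None:print("tool cm",(M.T@(np.array(target)-p)*100).round(2))
E
python3 -c "
from h import *
st([.518,.055,.12])"
```

```text
t 2.0167 p [ 0.4418 -0.0869  0.1966] xang 70.86 zax [-0.0092  0.0052 -0.9999] F [-1.2  0.3 -0.1] w 0.0004
tool cm [15.89  2.63  7.66]
```

step_arm:
  offset:
    - [3.2,0.5,0.5]
    - [3.2,0.5,1.0]
    - [3.2,0.5,1.5]
    - [3.2,0.5,2]
    - [3,0.5,2]
  spin: [-1,0,0,0,0]

```text
t: 2.43
position: [0.5169, 0.0494, 0.1262]
tcp_rot: [-0.002, 0.814, 0.581, -0.002]
force: [0.1, 0.4, 0.9]
grip_width: 0.0004
```

step_arm:
  offset:
    - [0,0,0]
    - [0,0,0]
  spin: [0,0]

```text
t: 2.6
position: [0.517, 0.0573, 0.122]
tcp_rot: [-0.005, 0.811, 0.586, -0.003]
force: [0.3, -0.4, -0.6]
grip_width: 0.0004
```

```bash
python3 -c "
from h import *
st([.518,.055,.06])
for n in('side','wrist'):
    p,d=env.read_camera(n);p=p[:,:,::-1]
    if n=='side':p=cv2.resize(p[150:290,220:395],None,fx=4,fy=4)
    cv2.imwrite(f'pics/{n}1.png',p)
"
```

```text
t 2.6 p [0.517  0.0573 0.122 ] xang 71.68 zax [-0.0098  0.0043 -0.9999] F [ 0.3 -0.4 -0.6] w 0.0004
tool cm [-0.19  0.24  6.2 ]
```

View pics/side1.png

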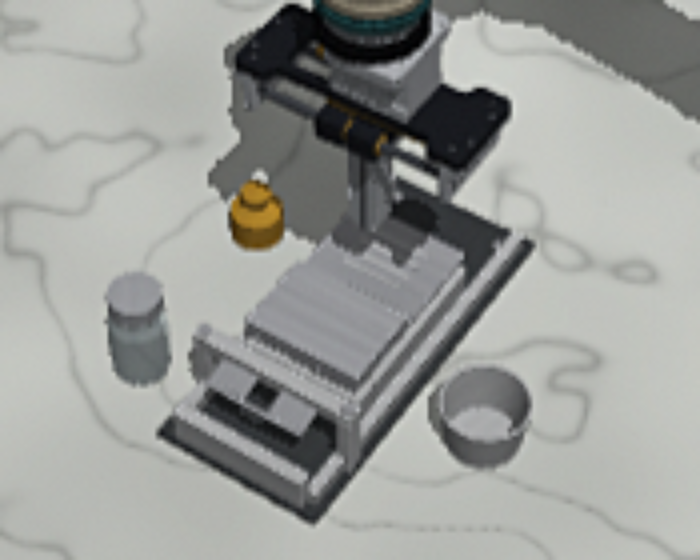

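View pics/wrist1.png

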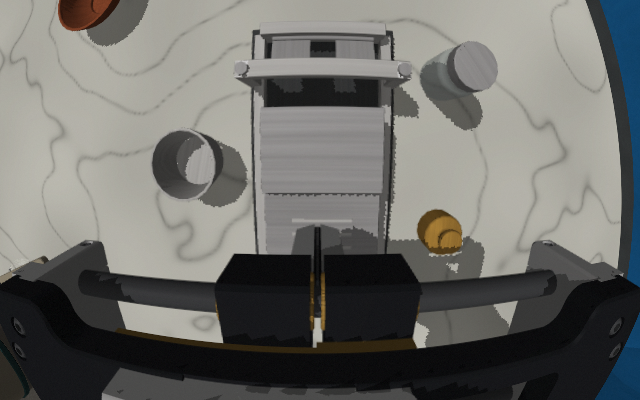

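The side and wrist views show shut fingers centred over the ledge, behind the step (step at wrist row 193, tips at about (318,228)). I'll descend now.

step_arm:
  offset:
    - [-0.1,0.2,2]
    - [-0.1,0,2]
    - [0,0,1]
    - [0,0,0]
    - [0,0,0]
  spin: [0,0,0,0,0]

```text
t: 3.12
position: [0.5188, 0.0474, 0.0751]
tcp_rot: [-0.002, 0.814, 0.581, -0.001]
force: [0.8, 0.1, 0.0]
grip_width: 0.0004
```

```bash
python3 -c "
from h import *
st([.518,.055,.054])"
```

```text
t 3.1167 p [0.5188 0.0474 0.0751] xang 71.08 zax [-0.0035  0.0018 -1.    ] F [0.8 0.1 0. ] w 0.0004
tool cm [ 0.69 -0.31  2.12]
```

step_arm:
  offset:
    - [0.4,-0.2,1]
    - [0.2,0,0.6]
    - [0,0,0.3]
    - [0,0,0]
  spin: [-1,0,0,0]

```text
t: 3.45
position: [0.5205, 0.0533, 0.0573]
tcp_rot: [-0.0, 0.809, 0.588, 0.001]
force: [1.0, 0.2, -0.3]
grip_width: 0.0005
```

step_arm:
  offset:
    - [0,0,0.5]
    - [0,0,0.4]
  spin: [0,0]

```text
t: 3.62
position: [0.5214, 0.0536, 0.0489]
tcp_rot: [0.0, 0.809, 0.588, 0.002]
force: [-2.7, -0.2, 7.0]
grip_width: 0.0002
```

```bash
python3 -c "
from h import *
st([.518,.055,.044])"
```

```text
t 3.6167 p [0.5214 0.0536 0.0489] xang 72.08 zax [ 0.0031  0.002  -1.    ] F [-2.7 -0.2  7. ] w 0.0002
tool cm [ 0.03 -0.36  0.49]
```

step_arm:
  offset:
    - [0,0,0.5]
    - [0,0,0.5]
  spin: [0,0]

```text
t: 3.78
position: [0.5215, 0.0535, 0.0428]
tcp_rot: [0.001, 0.809, 0.588, 0.002]
force: [-17.3, -2.0, 91.0]
grip_width: 0.0002
```

step_arm:
  offset:
    - [0,0,0.5]
    - [0,0,0.5]
  spin: [0,0]

```text
t: 3.95
position: [0.5215, 0.0535, 0.0435]
tcp_rot: [0.004, 0.809, 0.588, 0.002]
force: [-12.6, -1.5, 54.2]
grip_width: 0.0005
```

The lid is on its stop, but the arm is stiff, so I'll ease off to about 25–30 N before pushing.

step_arm:
  offset:
    - [0,0,0.25]
    - [0,0,0.25]
  spin: [0,0]

```text
t: 4.12
position: [0.5214, 0.0536, 0.0442]
tcp_rot: [0.005, 0.808, 0.589, 0.002]
force: [-4.0, -0.3, 15.1]
grip_width: 0.0004
```

step_arm:
  offset:
    - [0.4,0,0.25]
    - [0.4,0,0.25]
  spin: [0,0]

```text
t: 4.28
position: [0.5214, 0.0537, 0.0438]
tcp_rot: [0.009, 0.81, 0.587, -0.002]
force: [-8.6, -7.4, 34.7]
grip_width: 0.0008
```

step_arm:
  offset:
    - [0.8,0,0.25]
    - [0.8,0,0.25]
  spin: [0,0]

```text
t: 4.45
position: [0.5215, 0.054, 0.0438]
tcp_rot: [0.015, 0.812, 0.583, -0.013]
force: [-9.5, -13.4, 36.4]
grip_width: 0.0005
```

step_arm:
  offset:
    - [0.9,0,0.25]
    - [0.9,0,0.25]
  spin: [0,0]

```text
t: 4.62
position: [0.5214, 0.054, 0.0439]
tcp_rot: [0.021, 0.815, 0.579, -0.025]
force: [-10.3, -13.7, 36.7]
grip_width: 0.0004
```

```bash
python3 -c "
from h import *
st()"
```

```text
t 4.6167 p [0.5214 0.054  0.0439] xang 70.77 zax [-0.0157 -0.0627 -0.9979] F [-10.3 -13.7  36.7] w 0.0004
```

step_arm:
  offset:
    - [1.5,0,0.15]
  spin: [0]

```text
t: 4.7
position: [0.522, 0.0558, 0.0441]
tcp_rot: [0.025, 0.817, 0.576, -0.033]
force: [-8.5, -22.2, 29.8]
grip_width: 0.0005
```

```bash
python3 -c "
from h import *
st()"
```

```text
t 4.7 p [0.522  0.0558 0.0441] xang 70.35 zax [-0.0254 -0.0796 -0.9965] F [ -8.5 -22.2  29.8] w 0.0005
```

step_arm:
  offset:
    - [2.0,0,0]
  spin: [-1]

```text
t: 4.78
position: [0.5248, 0.0624, 0.0445]
tcp_rot: [0.029, 0.814, 0.579, -0.042]
force: [-5.0, -12.4, 15.9]
grip_width: 0.0005
```

```bash
python3 -c "
from h import *
st()"
```

```text
t 4.7833 p [0.5248 0.0624 0.0445] xang 70.88 zax [-0.0344 -0.0959 -0.9948] F [ -5.  -12.4  15.9] w 0.0005
```

step_arm:
  offset:
    - [2.0,0,0.1]
  spin: [-1]

```text
t: 4.87
position: [0.5274, 0.0686, 0.0441]
tcp_rot: [0.033, 0.81, 0.583, -0.051]
force: [-10.4, -25.6, 38.5]
grip_width: 0.0003
```

```bash
python3 -c "
from h import *
st()
p,d=env.read_camera('side');p=p[:,:,::-1]
p=cv2.resize(p[150:290,220:395],None,fx=4,fy=4)
cv2.imwrite(f'pics/side2.png',p)
p,d=env.read_camera('wrist');cv2.imwrite(f'pics/wrist2.png',p[:,:,::-1])
st()"
```

```text
t 4.8667 p [0.5274 0.0686 0.0441] xang 71.54 zax [-0.0444 -0.1141 -0.9925] F [-10.4 -25.6  38.5] w 0.0003
t 4.9667 p [0.528  0.0697 0.0442] xang 71.63 zax [-0.0435 -0.1135 -0.9926] F [ -8.1 -17.3  33.6] w 0.0004
```

View pics/side2.png

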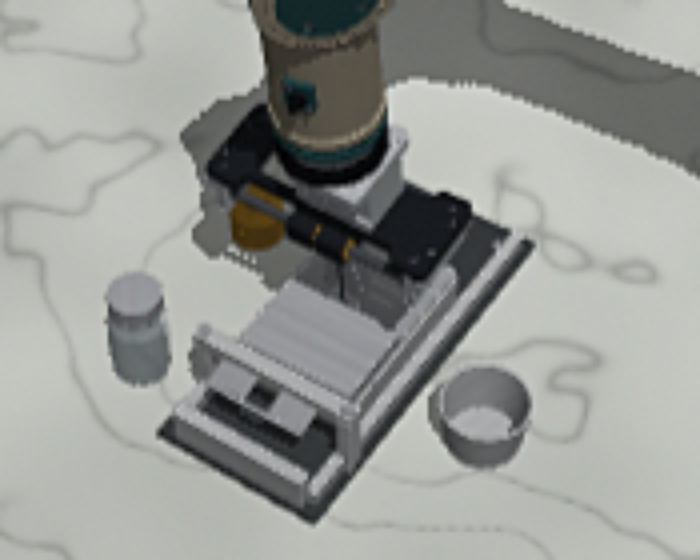

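View pics/wrist2.png

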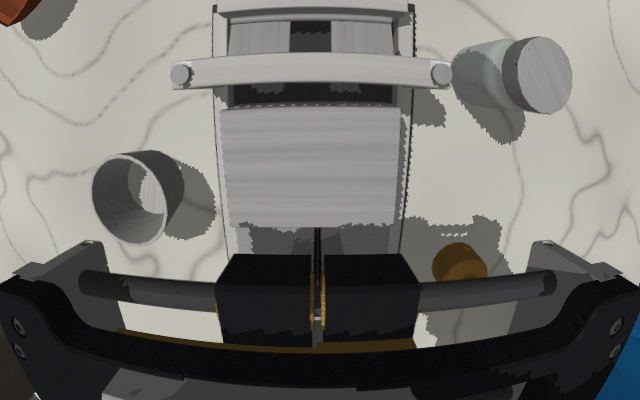

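The side and wrist views show the tin moving with the tips at the step (wrist about (318,228)). Its front is close to the crossbar and the bystanders haven't moved. I'll measure what travel remains.

```bash
cat >> h.py <<'E'
O=np.array([.552,.1595])
def tin():
    d=env.read_camera('side')[1];X=pts('side',d).reshape(-1,3)
    r=X[:,:2]-O;a=r@U;l=r@[U[1],-U[0]]
    print('by x-bin: n, med z, min..')
    for k in np.arange(-.11,.06,.006):
        m=(a>=k)&(a<k+.006)&(abs(l)<.03)&(X[:,2]<.085)
        if m.sum():print(round(k*1000),m.sum(),np.percentile(X[m,2],[10,50,90]).round(4))
E
python3 -c "
from h import *
st();tin();st()"
```

```text
t 4.9667 p [0.528  0.0697 0.0442] xang 71.63 zax [-0.0435 -0.1135 -0.9926] F [ -8.1 -17.3  33.6] w 0.0004
by x-bin: n, med z, min..
-110 16 [0.0423 0.0455 0.0485]
-104 18 [0.0403 0.0434 0.0467]
-98 21 [0.042  0.0459 0.0727]
-92 19 [0.0425 0.046  0.0758]
-86 41 [0.0524 0.0621 0.0785]
-80 43 [0.0509 0.0563 0.0793]
-74 33 [0.0504 0.0545 0.0568]
-68 36 [0.0521 0.0547 0.058 ]
-62 35 [0.0517 0.0542 0.0573]
-56 35 [0.0514 0.055  0.0583]
-50 33 [0.0523 0.0542 0.0576]
-44 37 [0.0511 0.0541 0.0571]
-38 35 [0.0515 0.0544 0.0579]
-32 34 [0.0514 0.0546 0.059 ]
-26 39 [0.0518 0.0539 0.0573]
-20 38 [0.0508 0.054  0.0572]
-14 36 [0.007  0.0138 0.0553]
-8 13 [0.0065 0.0091 0.012 ]
-2 42 [0.0063 0.0704 0.0739]
4 58 [0.006  0.0703 0.0754]
10 105 [0.0065 0.0635 0.0738]
16 68 [0.0058 0.0572 0.0646]
22 59 [0.0078 0.0132 0.0631]
28 37 [0.012  0.0582 0.0611]
34 17 [0.0577 0.0604 0.0629]
40 6 [0.0342 0.0364 0.0376]
46 44 [0.0355 0.0376 0.0414]
52 134 [0.0079 0.0242 0.038 ]
58 69 [-0.0009  0.0037  0.0245]
t 5.0167 p [0.528  0.0697 0.0442] xang 71.59 zax [-0.0429 -0.1126 -0.9927] F [ -8.  -18.6  32.5] w 0.0008
```

step_arm:
  offset:
    - [3.0,0,-0.15]
  spin: [0]

```text
t: 5.1
position: [0.5325, 0.0809, 0.0446]
tcp_rot: [0.038, 0.812, 0.578, -0.061]
force: [-6.7, -17.0, 19.1]
grip_width: 0.0006
```

```bash
python3 -c "
from h import *
st()"
```

```text
t 5.1 p [0.5325 0.0809 0.0446] xang 70.93 zax [-0.055  -0.1334 -0.9895] F [ -6.7 -17.   19.1] w 0.0006
```

step_arm:
  offset:
    - [3.0,0,-0.2]
  spin: [-1]

```text
t: 5.18
position: [0.5393, 0.0978, 0.0447]
tcp_rot: [0.042, 0.809, 0.582, -0.07]
force: [-6.0, -14.9, 22.1]
grip_width: 0.0005
```

```bash
python3 -c "
from h import *
st()"
```

```text
t 5.1833 p [0.5393 0.0978 0.0447] xang 71.51 zax [-0.0635 -0.1495 -0.9867] F [ -6.  -14.9  22.1] w 0.0005
```

step_arm:
  offset:
    - [2.6,-0.2,-0.25]
  spin: [0]

```text
t: 5.27
position: [0.5442, 0.1128, 0.0451]
tcp_rot: [0.047, 0.81, 0.579, -0.076]
force: [-2.0, -11.0, 12.7]
grip_width: 0.0006
```

```bash
python3 -c "
from h import *
st()"
```

```text
t 5.2667 p [0.5442 0.1128 0.0451] xang 71.16 zax [-0.0699 -0.1642 -0.9839] F [ -2.  -11.   12.7] w 0.0006
```

step_arm:
  offset:
    - [1.8,-0.1,0]
  spin: [0]

```text
t: 5.35
position: [0.5465, 0.1202, 0.0448]
tcp_rot: [0.051, 0.811, 0.577, -0.085]
force: [-10.5, -24.5, 37.0]
grip_width: 0.0006
```

```bash
python3 -c "
from h import *
st();tin();st()"
```

```text
t 5.35 p [0.5465 0.1202 0.0448] xang 70.96 zax [-0.0779 -0.1811 -0.9804] F [-10.5 -24.5  37. ] w 0.0006
by x-bin: n, med z, min..
-80 1 [0.0404 0.0404 0.0404]
-74 4 [0.0411 0.0439 0.0452]
-62 1 [0.0405 0.0405 0.0405]
-56 11 [0.0409 0.0433 0.0476]
-50 13 [0.041  0.0445 0.0486]
-44 19 [0.042  0.0459 0.0538]
-38 17 [0.0437 0.0479 0.0724]
-32 27 [0.0523 0.0561 0.0692]
-26 64 [0.0527 0.057  0.0789]
-20 39 [0.0508 0.0539 0.0578]
-14 12 [0.0528 0.0548 0.0574]
-8 1 [0.0697 0.0697 0.0697]
-2 26 [0.0697 0.0721 0.0752]
4 46 [0.0684 0.0724 0.0752]
10 73 [0.0557 0.0684 0.0741]
16 47 [0.0541 0.0603 0.0652]
22 39 [0.054  0.058  0.0639]
28 42 [0.052  0.0574 0.0612]
34 106 [0.0333 0.0496 0.0605]
40 44 [0.0328 0.037  0.0532]
46 33 [0.0352 0.0376 0.0391]
52 140 [0.0084 0.0242 0.0383]
58 63 [-0.0018  0.0029  0.0177]
t 5.4 p [0.5465 0.1201 0.0449] xang 71.02 zax [-0.0787 -0.1835 -0.9799] F [ -8.1 -15.9  32.8] w 0.0007
```

step_arm:
  offset:
    - [1.9,0,-0.2]
  spin: [-1]

```text
t: 5.48
position: [0.5481, 0.1241, 0.0455]
tcp_rot: [0.057, 0.806, 0.581, -0.097]
force: [-12.1, -37.9, 12.3]
grip_width: 0.0004
```

```bash
python3 -c "
from h import *
st()"
```

```text
t 5.4833 p [0.5481 0.1241 0.0455] xang 71.7 zax [-0.0909 -0.2039 -0.9748] F [-12.1 -37.9  12.3] w 0.0004
```

step_arm:
  offset:
    - [1.5,0,-0.15]
  spin: [0]

```text
t: 5.57
position: [0.5478, 0.1235, 0.0457]
tcp_rot: [0.062, 0.806, 0.578, -0.109]
force: [-7.8, -20.3, 15.2]
grip_width: 0.0003
```

```bash
python3 -c "
from h import *
st()
p,d=env.read_camera('side');p=p[:,:,::-1]
p=cv2.resize(p[150:290,220:395],None,fx=4,fy=4)
cv2.imwrite(f'pics/side3.png',p)
st()"
```

```text
t 5.5667 p [0.5478 0.1235 0.0457] xang 71.44 zax [-0.1046 -0.2268 -0.9683] F [ -7.8 -20.3  15.2] w 0.0003
t 5.6167 p [0.5478 0.1235 0.0456] xang 71.45 zax [-0.1055 -0.2286 -0.9678] F [ -8.7 -20.1  23.2] w 0.0006
```

View pics/side3.png

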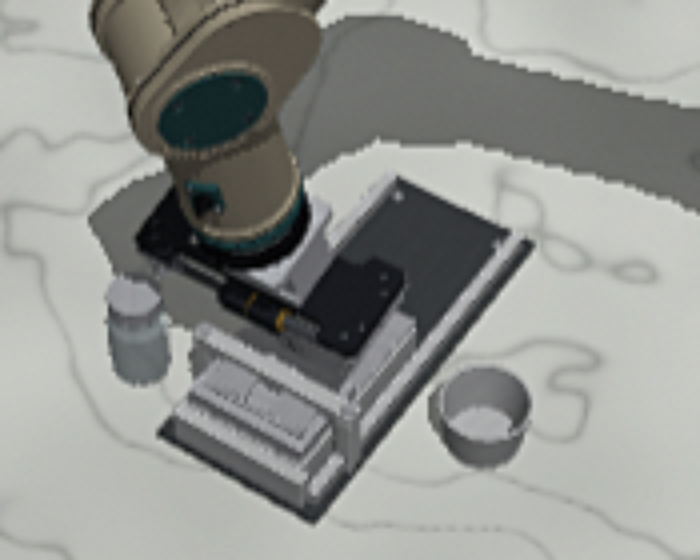

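The side view shows the tin front against the end stop, with the leaf strips lying on the block at about (270,395). I'll check the gap while the lid is still pressed.

```bash
python3 -c "
from h import *
st()
p,d=env.read_camera('side');np.savez('s3.npz',p=p,d=d)
X=pts('side',d).reshape(-1,3);r=X[:,:2]-O;a=r@U;l=r@[U[1],-U[0]]
for k in np.arange(.02,.062,.003):
    m=(a>=k)&(a<k+.003)&(abs(l)<.045)&(X[:,2]<.085)
    if m.sum():print(round(k*1000),m.sum(),np.percentile(X[m,2],[5,50,95]).round(4))
p,d=env.read_camera('top');cv2.imwrite('pics/top3.png',cv2.resize(p[160:290,250:400,::-1],None,fx=5,fy=4.6))
cv2.imwrite('pics/side4.png',cv2.resize(env.read_camera('side')[0][220:285,250:330,::-1],None,fx=9,fy=9,interpolation=2))
st()"
```

```text
t 5.6167 p [0.5478 0.1235 0.0456] xang 71.45 zax [-0.1055 -0.2286 -0.9678] F [ -8.7 -20.1  23.2] w 0.0006
20 33 [0.0464 0.0592 0.0654]
23 33 [0.0534 0.0597 0.0655]
26 32 [0.0417 0.0573 0.0639]
29 28 [0.056  0.0591 0.063 ]
32 38 [0.0508 0.0566 0.0623]
35 52 [0.0453 0.0552 0.0623]
38 31 [0.0334 0.0527 0.0566]
41 100 [0.035  0.0476 0.0569]
44 41 [0.0347 0.0403 0.0584]
47 30 [0.0332 0.0375 0.0409]
50 30 [0.0328 0.0374 0.0404]
53 97 [0.0089 0.0273 0.0392]
56 122 [-0.0008  0.0164  0.0381]
59 57 [-0.0039  0.0026  0.013 ]
t 5.7667 p [0.5479 0.1235 0.0457] xang 71.4 zax [-0.1042 -0.2257 -0.9686] F [ -7.3 -19.1  19.6] w 0.0006
```

View pics/top3.png

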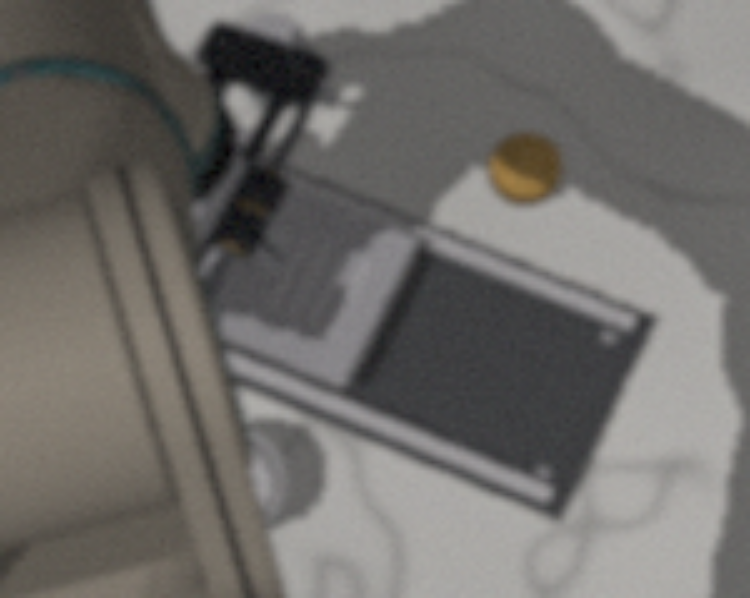

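View pics/side4.png

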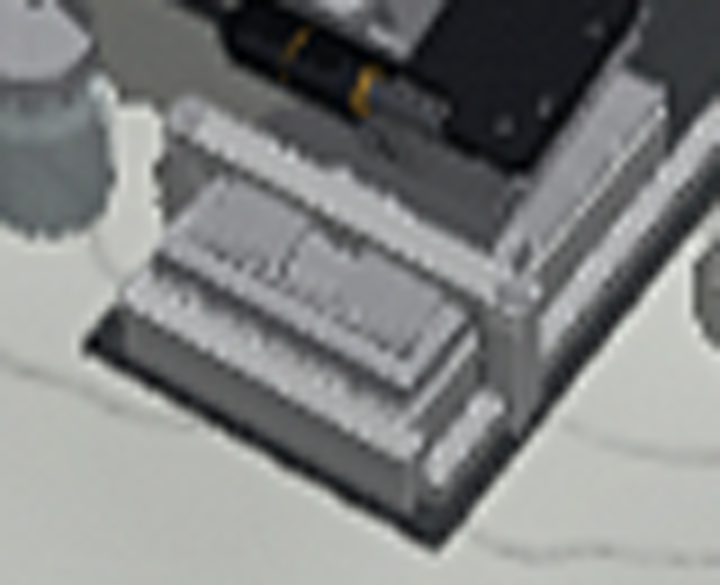

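Tin is home. I'll lift straight up in world axes, allowing for the tool's lean, and then back away.

step_arm:
  offset:
    - [-0.25,0,-0.8]
    - [-0.6,0,-2]
    - [-0.8,0,-3]
    - [-1,0,-3]
    - [-1,0,-3]
  spin: [0,0,0,0,0]

```text
t: 6.18
position: [0.5425, 0.1079, 0.1662]
tcp_rot: [0.062, 0.807, 0.575, -0.121]
force: [0.5, 0.1, 1.1]
grip_width: 0.0006
```

```bash
python3 -c "
from h import *
st()"
```

```text
t 6.1833 p [0.5425 0.1079 0.1662] xang 71.29 zax [-0.1236 -0.2397 -0.9629] F [0.5 0.1 1.1] w 0.0006
```

Clear. I'll back away along −slide so the cameras can see.

step_arm:
  offset:
    - [-3,0,-1]
    - [-3.5,0,-1]
    - [-3.5,0,-1]
    - [-3.5,0,-1]
    - [-3.5,0,-1]
  spin: [0,0,0,0,0]

```text
t: 6.6
position: [0.4986, -0.031, 0.2635]
tcp_rot: [0.062, 0.803, 0.581, -0.115]
force: [1.4, 0.5, 0.3]
grip_width: 0.0006
```

step_arm:
  offset:
    - [-3.5,0,-0.8]
    - [-3.5,0,-0.8]
    - [-3.0,0,-0.8]
    - [0,0,0]
    - [0,0,0]
  spin: [0,0,0,0,0]

```text
t: 7.02
position: [0.4679, -0.1291, 0.3182]
tcp_rot: [0.065, 0.807, 0.576, -0.114]
force: [-0.0, 0.4, 0.1]
grip_width: 0.0002
```

```bash
python3 -c "
from h import *
st()
for n,(x0,x1,y0,y1) in(('top',(250,400,160,290)),('side',(235,375,175,290))):
    p,d=env.read_camera(n);cv2.imwrite(f'pics/{n}9.png',cv2.resize(p[y0:y1,x0:x1,::-1],None,fx=5,fy=4.6,interpolation=2))
    X=pts(n,d).reshape(-1,3);r=X[:,:2]-O;a=r@U;l=r@[U[1],-U[0]]
    print(n)
    for k in np.arange(-.12,.06,.006):
        m=(a>=k)&(a<k+.006)&(abs(l)<.04)&(X[:,2]<.085)
        if m.sum():print(round(k*1000),m.sum(),np.percentile(X[m,2],[10,50,90]).round(4))
st()"
```

```text
t 7.0167 p [ 0.4679 -0.1291  0.3182] xang 71.3 zax [-0.1091 -0.2363 -0.9655] F [-0.   0.4  0.1] w 0.0002
top
-120 61 [0.0052 0.0089 0.0116]
-114 59 [0.0054 0.0086 0.0113]
-108 89 [0.0068 0.0108 0.0388]
-102 71 [0.0425 0.0468 0.0507]
-96 60 [0.0444 0.0472 0.0503]
-90 63 [0.0445 0.0479 0.0521]
-84 60 [0.0442 0.0475 0.0508]
-78 64 [0.0441 0.0484 0.0509]
-72 64 [0.0457 0.0481 0.0519]
-66 64 [0.0447 0.0474 0.0509]
-60 59 [0.0445 0.0479 0.0505]
-54 63 [0.0453 0.0475 0.0507]
-48 62 [0.0448 0.0477 0.0513]
-42 61 [0.045  0.0475 0.0512]
-36 64 [0.0446 0.0478 0.0503]
-30 59 [0.0447 0.0485 0.0515]
-24 78 [0.0462 0.0553 0.0604]
-18 64 [0.0556 0.0585 0.0607]
-12 60 [0.055  0.058  0.0616]
-6 61 [0.0559 0.0581 0.0611]
0 88 [0.0576 0.0703 0.0753]
6 65 [0.0691 0.073  0.0767]
12 47 [0.0656 0.0715 0.0754]
18 59 [0.0571 0.0624 0.0666]
24 61 [0.0569 0.0615 0.0647]
30 62 [0.0566 0.0613 0.0641]
36 54 [0.0558 0.0593 0.0627]
42 35 [0.0538 0.0583 0.0603]
48 46 [0.0362 0.0388 0.0417]
54 43 [0.0339 0.0368 0.0401]
side
-108 14 [0.0432 0.0463 0.0486]
-102 48 [0.0447 0.0474 0.0508]
-96 41 [0.0449 0.0478 0.0507]
-90 46 [0.0445 0.0481 0.0506]
-84 42 [0.0441 0.0481 0.051 ]
-78 43 [0.045  0.0488 0.0513]
-72 48 [0.0445 0.0477 0.0503]
-66 49 [0.0444 0.048  0.051 ]
-60 39 [0.0449 0.0474 0.0497]
-54 45 [0.045 0.049 0.051]
-48 48 [0.0444 0.0473 0.0512]
-42 44 [0.0446 0.0479 0.0502]
-36 36 [0.0454 0.0476 0.0504]
-30 7 [0.0508 0.0532 0.0561]
-24 47 [0.0549 0.0578 0.0601]
-18 46 [0.0555 0.0586 0.0613]
-12 22 [0.0568 0.0591 0.0614]
-6 6 [0.0708 0.0716 0.0728]
0 47 [0.0695 0.072  0.0748]
6 62 [0.0632 0.0718 0.0757]
12 89 [0.059  0.0655 0.0734]
18 59 [0.0573 0.0615 0.0657]
24 58 [0.0565 0.0601 0.0646]
30 58 [0.0552 0.0603 0.0637]
36 77 [0.0361 0.056  0.0628]
42 122 [0.036  0.047  0.0587]
48 55 [0.0237 0.0375 0.04  ]
54 201 [0.0028 0.0193 0.0371]
t 7.1167 p [ 0.4682 -0.1283  0.3177] xang 71.44 zax [-0.1098 -0.2368 -0.9653] F [ 0.4  0.3 -0.2] w 0.0003
```

View pics/top9.png

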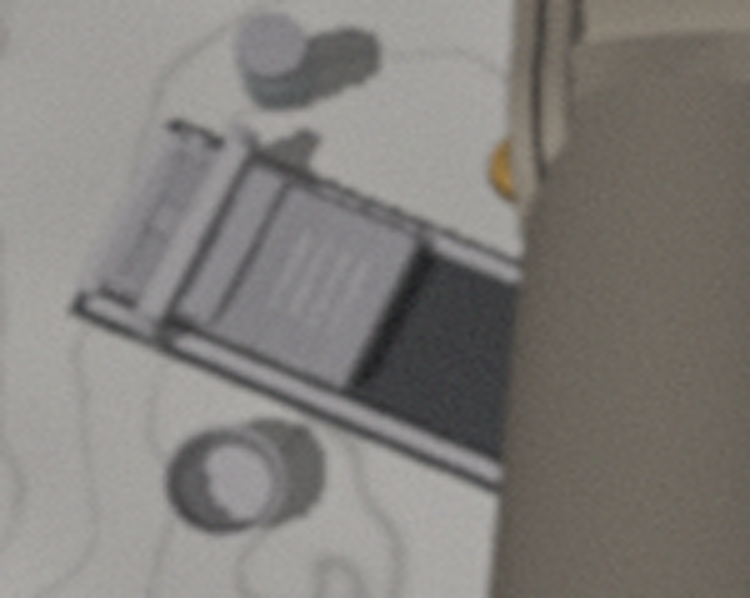

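View pics/side9.png

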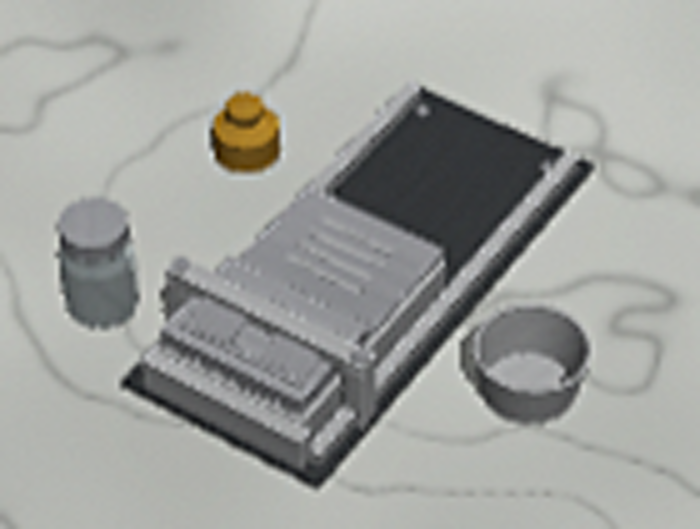

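```bash
python3 -c "
from h import *
print(env.hand_in())"
```

```text
the job is handed in; nothing more can be done
None
```

The tin is shut and home: I pressed the ledge down with closed fingertips, pushed the tin about 68 mm under the crossbar and leaf spring to the end stop, then lifted clear. I handed the job in at about 7 s.

**Final checks, both cameras, robot away from everything:**
- **Position:** the step is at guide x ≈ −24 mm and the tin's rear edge at about −105 mm. That puts its origin at about −30 mm, which is home.
- **Lid:** the block top is 58 mm above the table and the ledge 48 mm. The leaf spring alone is holding it about 6 mm down, just below the crossbar's 59 mm edge.
- **Surroundings:** the measuring cup, shaker and weight beside the guide look unmoved. I didn't look again at the jar, bowl, spoon and round tin, but the arm stayed well clear of them.

**What didn't go smoothly:**
- **Force peak:** when the lid reached its stop, the fingertip force briefly read 91 N (about 93 N in total, under the 120 N wrist limit). I then eased it to mostly 12–38 N for the push.
- **Hand lean:** friction tilted the hand forward by about 14° during the push. It stayed well above the crossbar, and the end-stop contact showed as about 40 N with no further motion.

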